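# Cap the coolant tank with a camlock cap

### The arm

A 6-joint arm with a two-finger parallel gripper is mounted at the origin on the work surface. World frame = base frame: x ahead of the robot, y to its left, z up, the work surface at z = 0. Lengths are in mm, angles in rad, forces in N, time in s.
With the tool pointing down it reaches from about 300 to 825 mm from the base axis. Payload 5.4 kg.
Tool frame: the origin (TCP) lies on the front face of the gripper's body, between the roots of the fingers; the fingertips stand 88 mm ahead of it and the grasp point (between the pads) lies 69 mm ahead of it; z points along the fingers, y is the direction in which the jaws open and shut (so a half turn about z gives the same grasp; the last joint's range is limited). The gripper opens to 92 mm and grips with 3 to 60 N. Pads are 20 mm wide; open, the fingers measure 128 mm over their backs; the gripper's body (75 mm by 189 mm) begins 69 mm behind the grasp point.
Start: joints at [-1.537, 0.158, 1.597, -0, 1.386, -0.21], TCP at [138.777, -557.985, 302.701] pointing down, gripper open.
Joint ranges: [-2.91, 2.91], [-0.94, 2.29], [0.18, 2.7], [-1.29, 4.43], [0.17, 2.64], [-3, 3]. Speed limits (rad/s): [2.57, 2.57, 3.14, 3.14, 3.14, 3.14].

### API

Orientations are given as a rotation vector (axis times angle).
In Python, from bench import ctrl gives the robot as it stands. The module is installed in compiled form; this text tells all that it offers.
- The arm moves only by the tool servo_tool, never from a script. Its argument "deltas" is a list of rows, each a list of 4 numbers: the shift along the tool's x, y, z in mm, then the turn about the tool's z in degrees. A call has 1 to 20 rows; each row shifts and turns the commanded pose from where the row before left it, along the tool's axes as they then stand; what a row does not reach is not made up. A row lasts 1/8 s, in which the tool goes at most 62.5 mm and 10.7 degrees, less where a joint would pass 70% of its speed; a pose out of reach is approached as far as the arm can. A call is refused whole if a number of a shift passes 62.5 or a number of a turn 10.7, either way. A call with a gripper value outside its range is refused whole. "grip" is the gripper's target within -1 to 1 (fully open at 1, half-way at 0, shut at -1), set as the call begins (left out, the last holds). The fingers move at their own pace and stop on an object; "squeeze" is the grip in N (left out, the last holds). Time passes only in rows, so rows that do not move let the fingers close. It gives the time, the measured TCP pose, the force and the opening at its end, in the units of the state.
- ctrl.observe(): the state, without advancing time (a new reading comes with each control period).
- ctrl.grab_frame(name): name is "scene" or "top" or "wrist"; returns a dict with "img" (480x640x3 uint8, red, green, blue), "vfov" (degrees; the focal length in pixels is half the picture's height over the tangent of half this angle, whatever the lens; pixels are square), "cx", "cy" (the principal point, pixels), "distortion" ([k1, k2, p1, p2, k3] as OpenCV has them; the pictures are not rectified), "cam_to_world" (4x4, takes a point from camera to world coordinates). Camera axes: x right, y down, z forward; pixel columns grow to the right and rows downward; lengths in mm; the calibration is good to about 2 mm. A picture is of the moment at which its call begins. There is no depth.
- ctrl.job_done(): hands the job in, once; it reports no verdict.
The state is a dict: "clock": time; "joint_pos": joint angles; "qvel": joint speeds; "effort": joint torques, N m; "ee_pos": TCP position; "orientation": TCP orientation; "contact_force": force on the tool from outside, world axes, zero at the start; "moment": the same for the moment, N m; "finger_gap": opening from 0.0 (shut) to 1.0 (fully open).
Only numpy, scipy, OpenCV 4.12 (cv2) and the standard library are available. Lean on these libraries where they do the work, as an engineer would, in place of code of your own. Each camera call takes 0.05 s, during which the arm holds its last target. There are 200 camera calls.

### The job

Close the coolant tank: take the camlock cap by its square stub and push it gently but firmly down the tank's grooved adaptor until it sits fully home on the gasket, with both its cam levers still up. Then swing the two levers fully down, first one and then the other, without forcing anything; let go in the end, and leave the other things on the bench alone.

Things in the scene. Friction and masses are not known exactly. Their poses are not given: they have to be found in the camera images.
- cap: Camlock cap: plain aluminium cup, mouth down on the bench, 0.38 to 0.54 kg. Round skirt 66 mm across, 50 mm high; its bore, open below, is 54 mm wide and 42 mm deep; on top an upright stub 36 mm (x) by 30 mm (y), 50 mm high. Origin: centre of the mouth; z up the axis; brass cam levers are hinged at +x (lever_a) and -x (lever_b) and swing in the xz plane.
- cap_hub (a point): Centre of the stub on top of the cap, the place to grasp, best pinched along y (30 mm) so that the fingers stay clear of the levers. On the cap's axis, 75 mm above its mouth, 25 mm above the skirt's top, 25 mm below the stub's top. Axes as cap.
- tank: Grey coolant tank, 150 (x) by 160 (y) by 50 mm high, fixed to the bench; origin under its centre. The adaptor stands in the middle of its lid and rises 72 mm above it.
- collar (a joint): Stiff black rubber collar, 66 mm across, 12 mm high, around the adaptor; value: how far it has been pushed down, m, 0 to 0.017. At 0 its top is 30.5 mm below the gasket: the cap's mouth lands on it 11.5 mm before its ceiling meets the gasket. Pushing it takes about 8 N all the way and it stays where pushed. Fully home (ceiling on the gasket) it reads 0.0115 to 0.0135.
- lever_a (a joint): Angle of lever_a, rad. 0: raised, pointing outward, 60 degrees up; grows as it swings outward and down; 1.57: fully down at its stop, pointing outward, 30 degrees below level. Stiff (0.32 N m: 5 N at its end when level, about 10 N when steep); stays where left. Its cam enters the adaptor's groove, and jams on the lip if the cap is not home.
- lever_a_pin (a point): Hinge pin of lever_a, on the cap at its +x side, 36 mm from the axis and 22 mm above the mouth. The pin's axis is y.
- lever_b_pin (a point): Hinge pin of lever_b, on the cap at its -x side, 36 mm from the axis and 22 mm above the mouth.
- lever_a_end (a point): Middle of the broad end tab (18 mm long, 22 mm wide, 7.5 mm thick) of lever_a, 64 mm from its pin; the brass lever, 12 mm wide and 7 mm thick, ends 72 mm from the pin.
- lever_b_end (a point): Middle of the broad end tab of lever_b, 64 mm from its pin; same shape as lever_a.
- lever_b (a joint): Angle of lever_b, the same as lever_a on the other side.
- plain_cap: Bystander, to be left alone: plain round steel pipe cap, 48 mm across, 28 mm high, no levers. Origin at its underside's middle.
- socket: Bystander, to be left alone: dark steel socket, 26 mm across, 32 mm high. Origin at its underside's middle.
- wrench: Bystander, to be left alone: steel wrench lying flat. Origin at its underside's middle.
- hammer: Bystander, to be left alone: hammer lying flat. Origin at its underside's middle.
- oil_can: Bystander, to be left alone: green can, 64 mm across, 130 mm high. Origin at its underside's middle.
- port (a point): Centre of the adaptor at the height of the tank's lid, 50 mm above the bench. The steel adaptor stands upright here on a round flange. It is screwed in to a depth nobody measured: its top (a rubber gasket, 38 mm across) is 72.5 to 90.5 mm above this point, so find it by feel. z up.
- gasket (a joint): Rubber gasket ring on the adaptor's flat top; value: how far it is squeezed, m, 0 to 0.002; 7 N per mm, then hard. Around it the top, 40 mm across, is bevelled over 5.5 mm of height to the 52 mm lip; the lip's underside is 15.5 mm below the gasket, then a groove 36 mm across and 21 mm high, then the 52 mm body.
Things that resemble listed ones, but are neither listed nor needed, are in the scene too. Of the things shaped like the cap, the aluminium one is meant. What is shaped like the tank but pink is not meant.

How it is judged (in metres and radians):
On the way, in this order (a step that is already met when the one before it is completed fails the run):
1. the cap is pushed fully home on the adaptor, its ceiling on the gasket, while both levers are still up (value of joint collar above 0.011 m and horizontal distance between cap_hub and port below 0.004 m and value of joint each of lever_a, lever_b below 0.5 rad), for 0.2 s.
2. one lever is fully down while the other is still up (((value of joint lever_a above 1.45 rad and value of joint lever_b below 0.5 rad) or (value of joint lever_b above 1.45 rad and value of joint lever_a below 0.5 rad))), for 0.2 s.
At the end, for the whole second after the job is handed in: The cap sits fully home on the adaptor: collar pushed down beyond 11 mm, cap_hub within 4 mm of the adaptor's axis and less than 127 mm above the lid, upright within 0.06 rad; both levers are down beyond 1.45 rad; the cap is released and at rest (value of joint collar above 0.011 m and z of cap_hub in the frame of port below 0.127 m and horizontal distance between cap_hub and port below 0.004 m and angle between cap_hub's own z axis and vertical below 0.06 rad and value of joint each of lever_a, lever_b above 1.45 rad and contact force between the fingers and cap below 0.1 N and linear speed of cap below 0.02 m/s); the robot touches nothing.
It fails at once if the cap is forced onto the tank: more than 45 N between cap and tank while both levers are still up (contact force between cap and tank above 45 N and value of joint each of lever_a, lever_b below 0.4 rad).
It fails at once if a lever is pressed with more than 30 N (contact force between the fingers and lever_a above 30 N or contact force between the fingers and lever_b above 30 N).
It fails at once if a bystander is moved by more than 20 mm (distance of any of plain_cap, socket, wrench, hammer, oil_can from where it was at the start of the episode above 0.02 m).
It also fails if it takes over 72 s, if anything falls off the work surface, if the arm or the gripper's body presses on something with over 40 N, if the wrist force passes 120 N, or if a joint passes its speed limit or range.

## Working session

There is one attempt and no reset: what is moved stays moved. The work goes in short steps, Python scripts to look and compute and a tool call to move; the robot and the scene stay as the last step left them, time stands still between calls to the robot, and variables do not carry over. Pictures are saved under pics/ and viewed, about 8 in all and at most 12, crops included, and the job is handed in when it is done.

Besides the shell and the picture viewer there is one more tool, called after "Emit:" as name([rows], argument=value, ...), one row to a line, values as JSON. servo_tool: Moves the arm, as the interface text tells. Its arguments: {"type":"object","properties":{"deltas":{"type":"array","items":{"type":"array","items":{"type":"number"}}},"grip":{"type":"number"},"squeeze":{"type":"number"}},"required":["deltas"]}

```bash
mkdir -p pics
cat > h.py <<'E'
import numpy as np, cv2
from bench import ctrl
from scipy.spatial.transform import Rotation as R
def K(f):
    fl=240/np.tan(np.radians(f["vfov"]/2)); return np.array([[fl,0,f["cx"]],[0,fl,f["cy"]],[0,0,1]])
def save(f,n): np.savez('pics/'+n+'.npz',**{k:np.array(v) for k,v in f.items()}); cv2.imwrite('pics/'+n+'.png',f["img"][:,:,::-1])
def load(n): return {k:v for k,v in np.load('pics/'+n+'.npz').items()}
def ray(f,uv):
    p=cv2.undistortPoints(np.array([[uv]],float),K(f),np.array(f["distortion"],float))[0,0]
    T=np.array(f["cam_to_world"]); return T[:3,3],T[:3,:3]@np.array([p[0],p[1],1])
def atz(f,uv,z):
    o,d=ray(f,uv); return (o+d*(z-o[2])/d[2]).round(1)
def proj(f,P):
    T=np.linalg.inv(np.array(f["cam_to_world"])); 
    return cv2.projectPoints(np.array(P,float).reshape(-1,1,3),cv2.Rodrigues(T[:3,:3])[0],T[:3,3],K(f),np.array(f["distortion"],float))[0][:,0].round(1)
def st():
    s=ctrl.observe(); print(s["clock"],np.round(s["ee_pos"],1),np.round(R.from_rotvec(s["orientation"]).as_matrix(),3).tolist(),np.round(s["contact_force"],1),np.round(s["moment"],2),s["finger_gap"],np.round(s["joint_pos"],2))
E
python3 - <<'E'
from h import *
st()
for n in("scene","top"):
    f=ctrl.grab_frame(n); save(f,n); print(n,f["vfov"],np.round(f["cam_to_world"],2).tolist(),f["distortion"])
E
```

```text
0.0 [ 138.8 -557.5  301.7] [[0.97, 0.241, -0.0], [0.241, -0.97, 0.002], [0.0, -0.002, -1.0]] [-0.  -0.5  0.5] [-0.02 -0.04  0.01] 1.0008761126231591 [-1.54  0.16  1.6   0.    1.39 -0.21]
scene 53.69798817992482 [[-0.39, 0.5, -0.77, 1387.24], [0.92, 0.22, -0.32, 367.77], [0.01, -0.84, -0.55, 717.61], [0.0, 0.0, 0.0, 1.0]] [0.04470833 0.         0.         0.         0.        ]
top 44.551961584369124 [[-0.02, -0.99, 0.14, 340.42], [-1.0, 0.02, 0.0, -5.05], [-0.01, -0.14, -0.99, 1523.13], [0.0, 0.0, 0.0, 1.0]] [-0.19361508  0.          0.          0.          0.        ]
```

View pics/scene.png

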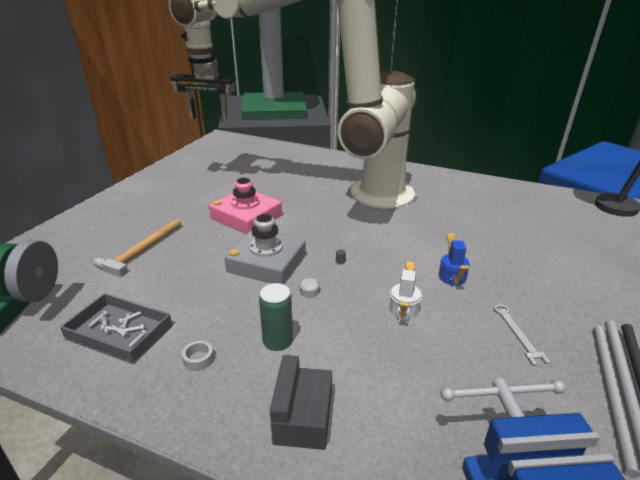

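View pics/top.png

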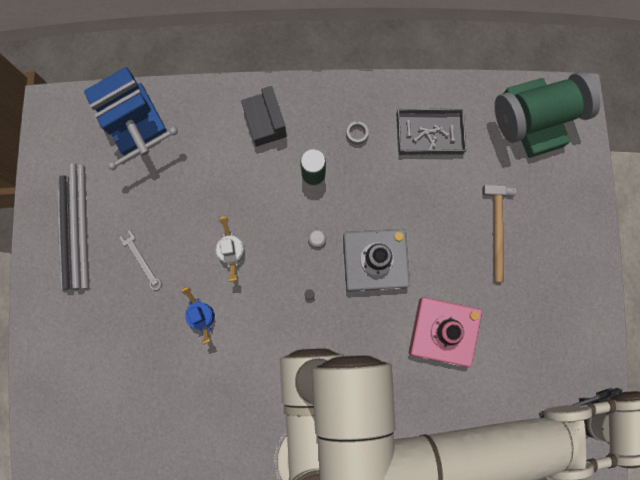

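The candidates for the cap are the silver one at top (229,249) / scene (405,298) and the blue one at top (199,316). The aluminium (silver) one is meant. For the tank, grey at top (376,261) is meant; pink at (447,332) is not. I'll confirm both in one enlarged crop.

Run:
```python
from h import *
f=load("top"); s=load("scene")
g=f["img"][:,:,::-1]; q=s["img"][:,:,::-1]
def c(im,u,v,w,h): return cv2.resize(im[v:v+h,u:u+w],(400,300),interpolation=cv2.INTER_CUBIC)
a=np.hstack([c(g,180,205,100,75),c(g,330,225,100,75)]); b=np.hstack([c(q,360,250,100,75),c(q,215,205,100,75)])
cv2.imwrite('pics/c1.png',np.vstack([a,b]))
```

```text
(no output)
```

View pics/c1.png

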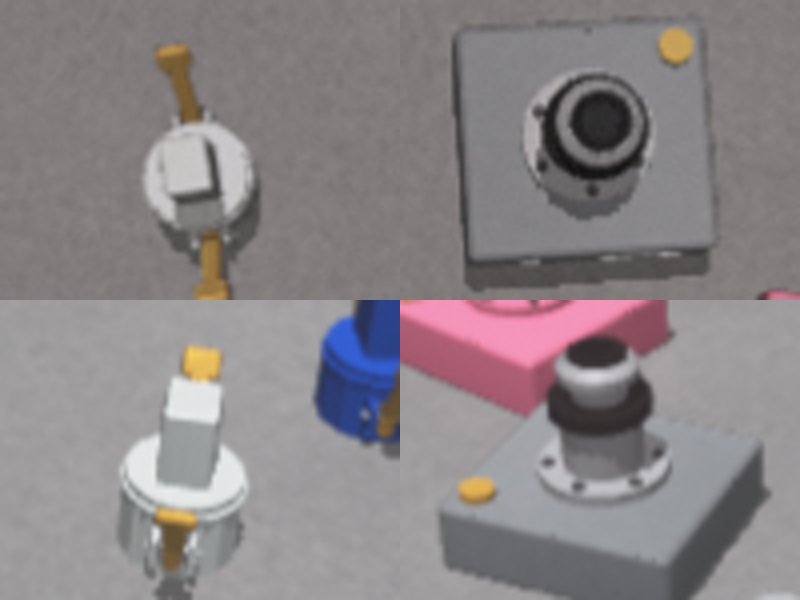

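The crop confirms the aluminium cap (top-left and bottom-left) and the grey tank with the steel adaptor (right). Next I'll compute the poses.

Run:
```python
from h import *
f=load("top"); s=load("scene")
t=lambda u,v:(180+u/4,205+v/4); k=lambda u,v:(330+(u-400)/4,225+v/4)
sc=lambda u,v:(360+u/4,250+(v-300)/4); sk=lambda u,v:(215+(u-400)/4,205+(v-300)/4)
print("stub top",atz(f,t(187,164),100), atz(s,sc(194,397),100))
print("skirt top",atz(f,t(199,176),50))
a=atz(f,t(174,55),77.4);b=atz(f,t(212,290),77.4);print("tabs",a,b,(a+b)/2,np.degrees(np.arctan2(*(a-b)[1::-1])))
c=[atz(f,k(*p),50) for p in((457,28),(703,20),(714,245),(465,255))];print("lid",c,np.mean(c,0))
for z in(122,131,140):print(z,atz(f,k(598,119),z),atz(s,sk(598,354),z))
print("flange",atz(s,sk(605,465),54))
```

```text
stub top [547.6 218.9 100. ] [546.7 221.1 100. ]
skirt top [547.  219.1  50. ]
tabs [620.6 231.1  77.4] [471.5 206.7  77.4] [546.05 218.9   77.4 ] 9.293989063756333
lid [array([585. , -73.8,  50. ]), array([ 587.2, -231.5,   50. ]), array([ 443. , -232.8,   50. ]), array([440.2, -75.1,  50. ])] [ 513.85 -153.3    50.  ]
122 [ 515.8 -154.2  122. ] [ 492.8 -163.2  122. ]
131 [ 514.6 -153.2  131. ] [ 506.3 -155.1  131. ]
140 [ 513.5 -152.2  140. ] [ 519.8 -147.1  140. ]
flange [ 512.8 -151.6   54. ]
```

Emit:
servo_tool([
  [0, 0, 0, 4.7],
  [33, -43.8, 0, 0],
  [33, -43.8, 0, 0],
  [33, -43.8, 0, 0],
  [33, -43.8, 0, 0],
  [33, -43.8, 0, 0],
  [33, -43.8, 0, 0],
  [33, -43.8, 0, 0],
  [33, -43.8, 0, 0],
  [33, -43.8, 0, 0],
  [33, -43.8, 0, 0],
  [33, -43.8, 0, 0],
  [33, -43.8, 0, 0],
  [33, -43.8, 0, 0],
  [33, -43.8, 0, 0],
  [33, -43.8, 0, 0],
  [33, -43.8, 0, 0],
  [0, 0, 25, 0],
  [0, 0, 25, 0],
  [0, 0, 0, 0],
], grip=1)

```text
clock: 2.6
ee_pos: [545.5, 218.5, 249.9]
orientation: [3.131, 0.254, -0.009]
contact_force: [-0.7, 0.2, -0.2]
finger_gap: 0.998
```

Run:
```python
from h import *
st(); f=ctrl.grab_frame("wrist"); save(f,"w1"); st()
for yaw in (9.3,):
  y=np.radians(yaw);x=np.array([np.cos(y),np.sin(y)]);n=np.array([-x[1],x[0]]);c=np.array([547,219.3])
  P=[[*(c+a*x+b*n),100] for a in(18,-18) for b in(15,-15)]+[[*(c+a*x),77.4] for a in(68,-68)]
  print(proj(f,P).tolist())
```

```text
2.6 [545.5 218.5 249.9] [[0.987, 0.161, -0.006], [0.161, -0.987, -0.001], [-0.006, 0.0, -1.0]] [-0.7  0.2 -0.2] [ 0.03  0.02 -0.  ] 0.998092584616109 [ 0.18  0.24  1.61 -0.    1.3   1.58]
2.65 [546.4 218.6 251.8] [[0.987, 0.161, -0.003], [0.161, -0.987, -0.0], [-0.003, 0.0, -1.0]] [0.2 0.5 0.7] [ 0.    0.   -0.02] 1.0043236625125886 [ 0.18  0.24  1.61 -0.    1.3   1.58]
[[298.8, 221.5], [341.4, 221.5], [299.6, 269.7], [340.6, 269.7], [320.1, 148.2], [320.3, 316.7]]
```

View pics/w1.png

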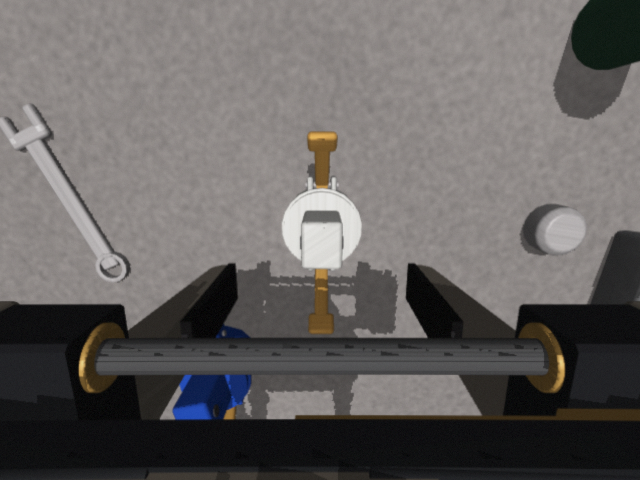

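The picture shows the stub top centred at about (322,246) and the tabs at (322,140) and (321,323). That matches the estimate within about 1 mm. I'll go down and grasp.

Emit:
servo_tool([
  [0.5, 0, 26, 0],
  [0, 0, 26, 0],
  [0, 0, 26, 0],
  [0, 0, 20, 0],
  [0, 0, 8, 0],
  [0, 0, 0, 0],
  [0, 0, 0, 0],
])

```text
clock: 3.52
ee_pos: [548.3, 218.9, 147.9]
orientation: [-3.131, -0.254, -0.003]
contact_force: [0.2, 0.1, 1.0]
finger_gap: 1.001
```

Emit:
servo_tool([
  [0, 0, 0, 0],
  [0, 0, 0, 0],
  [0, 0, 0, 0],
  [0, 0, 0, 0],
  [0, 0, 0, 0],
  [0, 0, 0, 0],
], grip=-1, squeeze=45)

```text
clock: 4.28
ee_pos: [547.5, 218.8, 146.7]
orientation: [-3.131, -0.254, 0.0]
contact_force: [0.0, -0.5, -0.1]
finger_gap: 0.374
```

Emit:
servo_tool([
  [0, 0, 0, 0],
  [0, 0, 0, 0],
  [0, 0, -15, 0],
  [0, 0, -25, 0],
  [0, 0, -25, 0],
  [0, 0, -25, 0],
  [0, 0, -25, 0],
  [0, 0, -25, 0],
  [0, 0, -25, 0],
  [0, 0, -10, 0],
  [0, 0, 0, 0],
])

```text
clock: 5.65
ee_pos: [547.5, 218.8, 322.2]
orientation: [-3.131, -0.254, -0.001]
contact_force: [0.1, -0.2, -3.4]
finger_gap: 0.322
```

Emit:
servo_tool([
  [-5, 20, 0, 0],
  [-10, 40, 0, 0],
  [-10, 40, 0, 0],
  [-10, 40, 0, 0],
  [-10, 40, 0, 0],
  [-10, 40, 0, 0],
  [-10, 40, 0, 0],
  [-10, 40, 0, 0],
  [-10, 31, 0, 0],
  [-5, 20, 0, 0],
  [-3, 10, 0, 0],
  [0, 0, 0, 0],
  [0, 0, 0, 0],
])

```text
clock: 7.28
ee_pos: [514.0, -151.6, 321.6]
orientation: [-3.131, -0.255, 0.0]
contact_force: [-0.6, -0.3, -3.6]
finger_gap: 0.328
```

Run:
```python
from h import *
st(); W=ctrl.grab_frame("wrist"); save(W,"w2"); f=ctrl.grab_frame("scene"); save(f,"s2"); T=ctrl.grab_frame("top"); save(T,"t2"); st()
u,v=proj(f,[514,-153,170])[0]; u,v=int(u),int(v); print(u,v)
a=cv2.resize(f["img"][v-70:v+80,u-100:u+100,::-1],(800,600),interpolation=cv2.INTER_CUBIC)
cv2.imwrite('pics/c2.png',a); print(u-100,v-70)
```

```text
7.275 [ 514.  -151.6  321.6] [[0.987, 0.162, -0.0], [0.162, -0.987, 0.001], [-0.0, -0.001, -1.0]] [-0.6 -0.3 -3.6] [ 0.03  0.02 -0.02] 0.32754057348093657 [-0.51  0.04  1.68  0.    1.42  0.9 ]
7.425 [ 514.  -151.7  321.7] [[0.987, 0.162, 0.0], [0.162, -0.987, 0.0], [0.0, -0.0, -1.0]] [ 0.9  1.  -3.4] [ 0.04 -0.01 -0.02] 0.32351100040926245 [-0.51  0.04  1.68  0.    1.42  0.9 ]
262 206
162 136
```

View pics/c2.png

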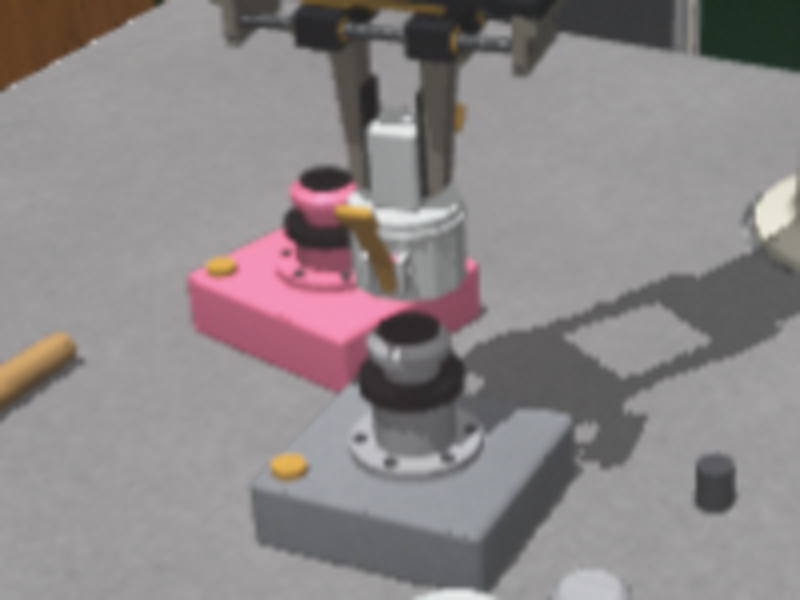

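Run:
```python
from h import *
f=load("s2")
y=np.radians(9.3)
P=[[514,-151.7,z] for z in(175,225,275)]+[[514,-152.7,z] for z in (54,135)]
p=(proj(f,P)-[162,136])*4; print(p.round(0).tolist())
# skirt-top circle & adaptor-top extents
for c,z,r in(((514,-151.7),225,33),((514,-151.7),175,33),((514,-152.7),135,20),((514,-152.7),131,26),((514,-152.7),50,40)):
    a=np.linspace(0,6.28,60);q=(proj(f,np.c_[c[0]+r*np.cos(a),c[1]+r*np.sin(a),0*a+z])-[162,136])*4;print(z,q.min(0),q.max(0))
```

```text
[[404.0, 273.0], [399.0, 198.0], [394.0, 118.0], [414.0, 442.0], [407.0, 331.0]]
225 [342.4 173.6] [456.  223.6]
175 [348.8 248. ] [459.6 300. ]
135 [374.  314.8] [440.  347.6]
131 [364.4 315.6] [450.  358.4]
50 [351.2 413.2] [478.  482.4]
```

Run:
```python
from h import *
f=load("s2")
im=f["img"]
a=cv2.resize(im[136+40:136+110,162+75:162+135,::-1],(720,840),interpolation=cv2.INTER_CUBIC)[:600]
y=np.radians(9.3)
a=a.copy()
def dr(c,z,r,col):
    t=np.linspace(0,2*np.pi,80);q=(proj(f,np.c_[c[0]+r*np.cos(t),c[1]+r*np.sin(t),0*t+z])-[237,176]+.5)*12-.5
    cv2.polylines(a,[q.astype(np.int32)],True,col,1)
dr((514,-151.7),225,33,(0,0,255));dr((514,-151.7),175,33,(0,255,255));dr((514,-152.7),135,20,(0,255,0));dr((514,-152.7),129.5,26,(255,255,0))
x=np.array([np.cos(y),np.sin(y)]);n=np.array([-x[1],x[0]]);c=np.array([514,-151.7])
q=(proj(f,[[*(c+i*x+j*n),275] for i,j in((18,15),(18,-15),(-18,-15),(-18,15))])-[237,176]+.5)*12-.5
cv2.polylines(a,[q.astype(np.int32)],True,(255,0,255),1)
cv2.imwrite('pics/c3.png',a)
```

```text
(no output)
```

View pics/c3.png

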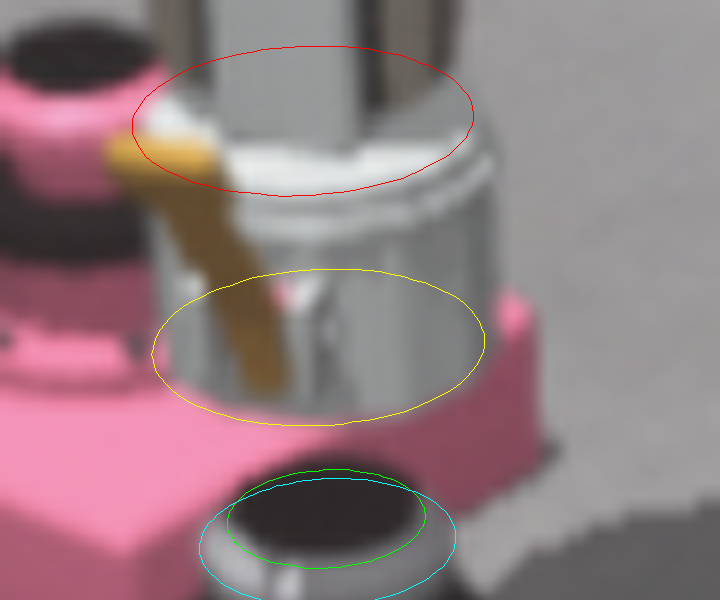

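The cap is held upright. Its mouth shows at about (325,345) in the crop and the adaptor's top at (322,505), so the cap looks about 2 mm too far towards +y. I'll correct that and lower gently.

Emit:
servo_tool([
  [0, 1.7, 10, 0],
  [0, 0, 10, 0],
  [0, 0, 8, 0],
  [0, 0, 4, 0],
  [0, 0, 3, 0],
  [0, 0, 3, 0],
  [0, 0, 3, 0],
  [0, 0, 3, 0],
  [0, 0, 0, 0],
])

```text
clock: 8.55
ee_pos: [514.0, -154.1, 277.4]
orientation: [-3.131, -0.254, 0.001]
contact_force: [0.6, -0.3, -2.9]
finger_gap: 0.323
```

Emit:
servo_tool([
  [0, -0.7, 2, 0],
  [0, 0, 2, 0],
  [0, 0, 2, 0],
  [0, 0, 2, 0],
  [0, 0, 0, 0],
])

```text
clock: 9.18
ee_pos: [513.9, -154.3, 269.4]
orientation: [3.129, 0.253, -0.001]
contact_force: [-0.8, -3.6, -2.4]
finger_gap: 0.323
```

Emit:
servo_tool([
  [0, 0, 2, 0],
  [0, 0, 2, 0],
  [0, 0, 2, 0],
  [0, 0, 0, 0],
])

```text
clock: 9.68
ee_pos: [513.9, -154.4, 263.5]
orientation: [3.129, 0.253, -0.0]
contact_force: [-1.2, -5.5, -1.8]
finger_gap: 0.324
```

Emit:
servo_tool([
  [0, 1.2, 0, 0],
  [0, 0, 2, 0],
  [0, 0, 2, 0],
  [0, 0, 0, 0],
])

```text
clock: 10.18
ee_pos: [514.1, -154.8, 259.3]
orientation: [3.131, 0.254, -0.001]
contact_force: [-1.1, -4.6, -3.9]
finger_gap: 0.321
```

Emit:
servo_tool([
  [-0.3, 1, 0, 0],
  [0, 0, 2, 0],
  [0, 0, 2, 0],
  [0, 0, 0, 0],
])

```text
clock: 10.68
ee_pos: [514.0, -155.2, 255.2]
orientation: [-3.13, -0.254, 0.0]
contact_force: [-0.1, -0.4, -4.7]
finger_gap: 0.322
```

Emit:
servo_tool([
  [0, 0, 1.5, 0],
  [0, 0, 1.5, 0],
  [0, 0, 1.5, 0],
  [0, 0, 0, 0],
])

```text
clock: 11.18
ee_pos: [514.2, -155.4, 251.7]
orientation: [-3.131, -0.254, -0.001]
contact_force: [-2.4, 3.6, 3.5]
finger_gap: 0.327
```

Emit:
servo_tool([
  [0, 0, 1.5, 0],
  [0, 0, 1.5, 0],
  [0, 0, 1.5, 0],
  [0, 0, 0, 0],
])

```text
clock: 11.68
ee_pos: [514.2, -155.5, 246.5]
orientation: [-3.131, -0.254, -0.0]
contact_force: [-1.3, 2.3, 3.1]
finger_gap: 0.322
```

Emit:
servo_tool([
  [0, 0, 1.5, 0],
  [0, 0, 1.5, 0],
  [0, 0, 0, 0],
])

```text
clock: 12.05
ee_pos: [514.2, -155.6, 243.7]
orientation: [-3.131, -0.254, -0.0]
contact_force: [-1.8, 4.0, 4.7]
finger_gap: 0.326
```

Emit:
servo_tool([
  [-0.2, -0.6, 1, 0],
  [0, 0, 1, 0],
  [0, 0, 0, 0],
])

```text
clock: 12.42
ee_pos: [514.1, -155.4, 242.1]
orientation: [3.131, 0.254, 0.001]
contact_force: [-1.0, 2.9, 5.0]
finger_gap: 0.325
```

Emit:
servo_tool([
  [0, 0, 0.7, 0],
  [0, 0, 0, 0],
])

```text
clock: 12.68
ee_pos: [514.1, -155.4, 241.8]
orientation: [3.131, 0.254, 0.001]
contact_force: [-2.1, 4.5, 7.5]
finger_gap: 0.322
```

Emit:
servo_tool([
  [0, 0, 0.7, 0],
  [0, 0, 0, 0],
])

```text
clock: 12.92
ee_pos: [514.1, -155.4, 241.5]
orientation: [3.13, 0.254, 0.001]
contact_force: [-2.8, 4.9, 9.2]
finger_gap: 0.324
```

Emit:
servo_tool([
  [-0.2, -0.5, 0.7, 0],
  [0, 0, 0.7, 0],
  [0, 0, 0, 0],
])

```text
clock: 13.3
ee_pos: [514.1, -155.3, 241.0]
orientation: [3.129, 0.254, 0.003]
contact_force: [-3.9, 4.6, 13.6]
finger_gap: 0.323
```

Emit:
servo_tool([
  [0, -0.4, 0.7, 0],
  [0, 0, 0.7, 0],
  [0, 0, 0, 0],
])

```text
clock: 13.68
ee_pos: [514.1, -155.2, 240.4]
orientation: [3.129, 0.254, 0.003]
contact_force: [-6.0, 2.8, 17.4]
finger_gap: 0.325
```

Emit:
servo_tool([
  [0, 0, 0.5, 0],
  [0, 0, 0.5, 0],
  [0, 0, 0, 0],
])

```text
clock: 14.05
ee_pos: [514.1, -155.2, 240.3]
orientation: [3.128, 0.254, 0.003]
contact_force: [-7.4, 4.9, 22.1]
finger_gap: 0.324
```

Emit:
servo_tool([
  [-0.8, -0.5, 0.5, 0],
  [0, 0, 0.3, 0],
  [0, 0, 0, 0],
  [0, 0, 0, 0],
])

```text
clock: 14.55
ee_pos: [513.9, -155.1, 240.3]
orientation: [3.127, 0.254, 0.006]
contact_force: [-6.5, 4.5, 25.0]
finger_gap: 0.321
```

Run:
```python
from h import *
st(); f=ctrl.grab_frame("scene"); save(f,"s3")
u,v=proj(f,[514,-153,130])[0]; u,v=int(u),int(v)
cv2.imwrite('pics/c4.png',cv2.resize(f["img"][v-50:v+40,u-60:u+60,::-1],(800,600),interpolation=cv2.INTER_CUBIC)); print(u-60,v-50)
```

```text
14.55 [ 513.9 -155.1  240.3] [[0.987, 0.161, 0.004], [0.161, -0.987, -0.004], [0.003, 0.004, -1.0]] [-6.5  4.5 25. ] [ 1.26  1.69 -0.05] 0.3210327273718265 [-0.52  0.11  1.77 -0.    1.25  0.89]
203 170
```

View pics/c4.png

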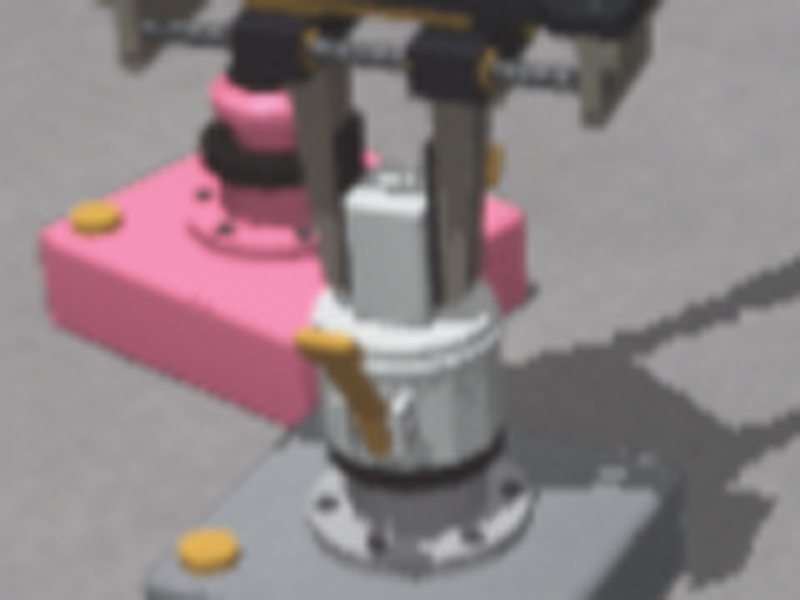

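The cap is seated: the picture shows its mouth at about (415,470), with only the lower collar band visible and both levers up. The force ramp matches gasket contact. I'll relax the push, release and go up.

Emit:
servo_tool([
  [0, 0, -1, 0],
  [0, 0, -1, 0],
  [0, 0, -0.5, 0],
  [0, 0, 0, 0],
])

```text
clock: 15.1
ee_pos: [513.8, -155.1, 240.4]
orientation: [3.128, 0.253, 0.006]
contact_force: [-1.5, 1.7, 10.7]
finger_gap: 0.321
```

Emit:
servo_tool([
  [0, 0, 0, 0],
  [0, 0, 0, 0],
  [0, 0, 0, 0],
  [0, 0, 0, 0],
], grip=0)

```text
clock: 15.6
ee_pos: [512.5, -153.9, 237.9]
orientation: [-3.131, -0.254, 0.001]
contact_force: [0.9, 0.6, -1.2]
finger_gap: 0.502
```

Run:
```python
from h import *
st(); f=load("w1"); T=f["cam_to_world"]; print(T[:3,3]-[546.4,218.6,251.8],T[:3,2])
```

```text
15.6 [ 512.5 -153.9  237.9] [[0.987, 0.161, -0.0], [0.161, -0.987, 0.0], [-0.0, -0.0, -1.0]] [ 0.9  0.6 -1.2] [-0.03 -0.01  0.02] 0.5017266943003527 [-0.52  0.11  1.78 -0.    1.25  0.89]
[67.78822243 10.60150307 79.32728205] [-0.24684032 -0.03945315 -0.96825271]
```

Emit:
servo_tool([
  [0, 1.2, -15, 0],
  [0, 0, -20, 0],
  [0, 0, -20, 0],
  [0, 0, 0, 0],
])

```text
clock: 16.1
ee_pos: [513.8, -155.7, 295.9]
orientation: [3.128, 0.254, 0.007]
contact_force: [0.7, 0.7, 0.3]
finger_gap: 0.5
```

Emit:
servo_tool([
  [20, 0, 0, 0],
  [23, 0, 0, 0],
  [0, 0, 0, 0],
  [0, 0, 0, 0],
  [0, 0, 0, 0],
  [0, 0, 0, 0],
  [0, 0, 0, 0],
  [0, 0, 0, 0],
], grip=-1)

```text
clock: 17.1
ee_pos: [555.1, -148.2, 293.3]
orientation: [3.131, 0.254, 0.0]
contact_force: [0.3, 1.1, 0.6]
finger_gap: 0.003
```

Emit:
servo_tool([
  [0, 0, 15, 0],
  [0, 0, 15, 0],
  [0, 0, 9, 0],
  [0, 0, 0, 0],
])

```text
clock: 17.6
ee_pos: [554.6, -147.9, 252.7]
orientation: [-3.13, -0.254, 0.004]
contact_force: [-0.5, 0.5, -0.0]
finger_gap: 0.002
```

Run:
```python
from h import *
st(); f=ctrl.grab_frame("scene"); save(f,"s4"); w=ctrl.grab_frame("wrist")
u,v=proj(f,[530,-153,150])[0]; u,v=int(u),int(v)
a=cv2.resize(f["img"][v-60:v+60,u-40:u+40,::-1],(400,600),interpolation=cv2.INTER_CUBIC)
b=cv2.resize(w["img"][:,120:440,::-1],(400,600))
cv2.imwrite('pics/c5.png',np.hstack([a,b]))
```

```text
17.6 [ 554.6 -147.9  252.7] [[0.987, 0.161, -0.002], [0.161, -0.987, 0.001], [-0.002, -0.002, -1.0]] [-0.5  0.5 -0. ] [ 0.05 -0.01 -0.01] 0.0020336909842349677 [-0.47  0.2   1.65 -0.    1.29  0.94]
```

View pics/c5.png

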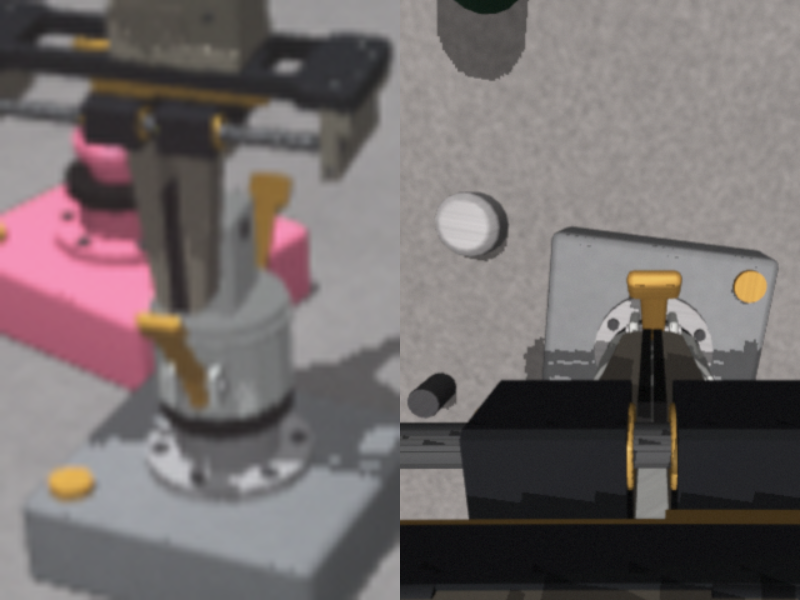

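The fingers stand between the stub and lever_a, in line with the lever. I'll swing it out and down along its arc.

Emit:
servo_tool([
  [8, 0, -6, 0],
  [4, 0, 0, 0],
  [4, 0, 1.5, 0],
  [4, 0, 1.5, 0],
  [3.5, 0, 2, 0],
  [3.5, 0, 2, 0],
  [0, 0, 0, 0],
])

```text
clock: 18.58
ee_pos: [581.0, -143.8, 252.2]
orientation: [-3.131, -0.254, 0.006]
contact_force: [-4.7, -0.3, 0.3]
finger_gap: 0.006
```

Emit:
servo_tool([
  [3.5, 0, 3, 0],
  [3.5, 0, 3, 0],
  [3, 0, 3, 0],
  [3, 0, 3, 0],
  [2.5, 0, 4, 0],
  [2.5, 0, 4, 0],
  [2, 0, 3.5, 0],
  [2, 0, 3.5, 0],
  [0, 0, 0, 0],
])

```text
clock: 19.7
ee_pos: [603.7, -140.3, 226.1]
orientation: [-3.131, -0.254, -0.0]
contact_force: [-1.4, -0.2, 2.0]
finger_gap: 0.002
```

Emit:
servo_tool([
  [1.5, 0, 4.5, 0],
  [1.5, 0, 4.5, 0],
  [1, 0, 4, 0],
  [1, 0, 4, 0],
  [1, 0, 4, 0],
  [1, 0, 4, 0],
  [0, 0, 0, 0],
])

```text
clock: 20.58
ee_pos: [610.7, -139.2, 201.0]
orientation: [3.131, 0.254, 0.001]
contact_force: [-2.6, -1.1, 2.8]
finger_gap: 0.007
```

Emit:
servo_tool([
  [0, 0, 3.5, 0],
  [0, 0, 3.5, 0],
  [-0.5, 0, 3.3, 0],
  [-0.5, 0, 3.3, 0],
  [0, 0, 0, 0],
])

```text
clock: 21.2
ee_pos: [610.2, -139.4, 188.0]
orientation: [3.131, 0.254, 0.003]
contact_force: [-2.1, -1.2, 4.7]
finger_gap: 0.001
```

Emit:
servo_tool([
  [-0.5, 0, 2.5, 0],
  [-0.5, 0, 2.5, 0],
  [0, 0, 0, 0],
])

```text
clock: 21.58
ee_pos: [609.3, -139.5, 183.2]
orientation: [3.131, 0.254, 0.004]
contact_force: [-1.7, 0.1, 5.4]
finger_gap: 0.006
```

Emit:
servo_tool([
  [-0.5, 0, 2, 0],
  [-0.3, 0, 1.5, 0],
  [0, 0, 0, 0],
])

```text
clock: 21.95
ee_pos: [608.7, -139.7, 179.9]
orientation: [3.131, 0.254, 0.005]
contact_force: [-1.4, -0.3, 5.9]
finger_gap: 0.005
```

Now at -1.7 relative to the mouth. I'll press on in small steps until the stop is felt.

Emit:
servo_tool([
  [0, 0, 1.5, 0],
  [0, 0, 0, 0],
])

```text
clock: 22.2
ee_pos: [608.8, -139.7, 178.4]
orientation: [3.13, 0.254, 0.005]
contact_force: [-0.6, -0.7, 5.5]
finger_gap: 0.007
```

Emit:
servo_tool([
  [0, 0, 1.5, 0],
  [0, 0, 0, 0],
])

```text
clock: 22.45
ee_pos: [608.8, -139.7, 177.0]
orientation: [3.13, 0.254, 0.005]
contact_force: [0.1, -0.7, 5.9]
finger_gap: 0.005
```

Emit:
servo_tool([
  [0, 0, 1, 0],
  [0, 0, 0, 0],
])

```text
clock: 22.7
ee_pos: [608.9, -139.7, 176.0]
orientation: [3.13, 0.254, 0.006]
contact_force: [-0.6, -0.7, 6.4]
finger_gap: 0.006
```

Emit:
servo_tool([
  [0, 0, 1, 0],
  [0, 0, 0, 0],
])

```text
clock: 22.95
ee_pos: [608.9, -139.7, 175.1]
orientation: [3.13, 0.254, 0.006]
contact_force: [-0.5, -0.3, 6.5]
finger_gap: 0.004
```

Emit:
servo_tool([
  [0, 0, 1, 0],
  [0, 0, 0, 0],
])

```text
clock: 23.2
ee_pos: [608.9, -139.7, 174.1]
orientation: [3.13, 0.254, 0.006]
contact_force: [-0.0, -0.3, 4.7]
finger_gap: 0.003
```

Emit:
servo_tool([
  [0, 0, 1, 0],
  [0, 0, 0, 0],
])

```text
clock: 23.45
ee_pos: [608.9, -139.7, 173.0]
orientation: [3.13, 0.254, 0.006]
contact_force: [-0.8, 0.2, 5.6]
finger_gap: 0.002
```

Emit:
servo_tool([
  [0, 0, 1, 0],
  [0, 0, 0, 0],
])

```text
clock: 23.7
ee_pos: [609.0, -139.7, 172.1]
orientation: [3.13, 0.254, 0.006]
contact_force: [-0.1, 0.8, 5.4]
finger_gap: 0.005
```

Emit:
servo_tool([
  [0, 0, 1, 0],
  [0, 0, 0, 0],
])

```text
clock: 23.95
ee_pos: [609.0, -139.8, 171.2]
orientation: [3.13, 0.254, 0.006]
contact_force: [0.0, -0.3, 5.9]
finger_gap: 0.009
```

Run:
```python
from h import *
st(); f=ctrl.grab_frame("scene"); save(f,"s5"); w=ctrl.grab_frame("wrist")
u,v=proj(f,[530,-153,140])[0]; u,v=int(u),int(v)
a=cv2.resize(f["img"][v-50:v+70,u-50:u+50,::-1],(500,600),interpolation=cv2.INTER_CUBIC)
b=cv2.resize(w["img"][100:400,250:400,::-1],(300,600))
cv2.imwrite('pics/c6.png',np.hstack([a,b]))
```

```text
23.95 [ 609.  -139.8  171.2] [[0.987, 0.161, 0.004], [0.161, -0.987, -0.001], [0.004, 0.001, -1.0]] [ 0.  -0.3  5.9] [-0.04  0.07  0.  ] 0.009053728007675992 [-0.42  0.41  1.56  0.    1.17  0.99]
```

View pics/c6.png

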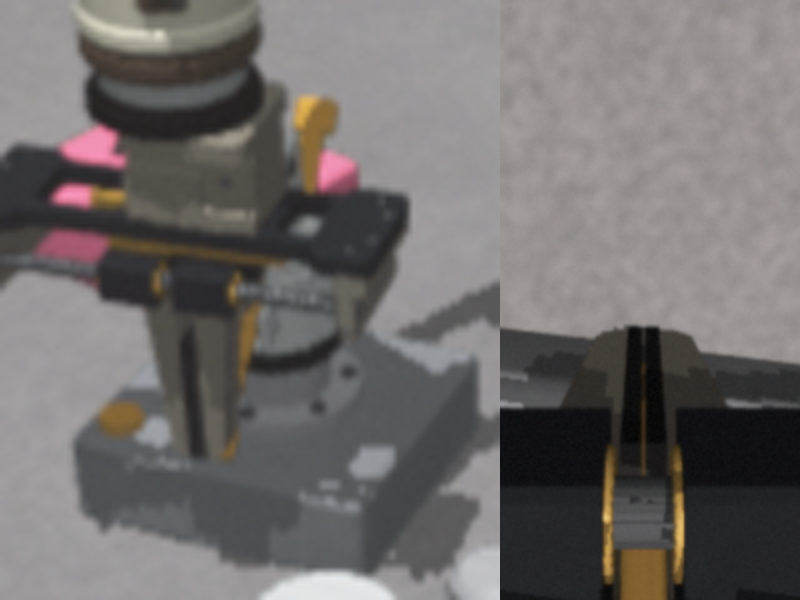

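Run:
```python
from h import *
f=load("s5"); u,v=proj(f,[530,-153,140])[0].astype(int)
x=np.array([.987,.161]);c=np.array([513.6,-154.9]);M=93.6
def P(r,z): return [*(c+r*x),M+z]
pts={"tip":[609,-139.8,83.2],"pin":P(36,22),"enddown30":P(36+62.3,22-36),"end45":P(36+51,22-51),"b pin":P(-36,22),"b end 60up":P(-72,22+62.4),"b end 75up":P(-36-18.6,22+69.5),"mouth":P(0,0),"stubtop":P(0,100)}
for k,p in pts.items(): print(k,((proj(f,p)[0]-[u-50,v-50])*5).round())
```

```text
tip [201. 443.]
pin [242. 318.]
enddown30 [201. 452.]
end45 [212. 464.]
b pin [292. 246.]
b end 60up [308. 105.]
b end 75up [297. 107.]
mouth [270. 320.]
stubtop [258. 140.]
```

Lever_b's tip sits at about (315,100) against a predicted (308,105), so the cap is still upright. Lever_a is close to its down position (tab edge at about (232,450)). I'll continue until the stop is felt.

Emit:
servo_tool([
  [0, 0, 1, 0],
  [0, 0, 0, 0],
])

```text
clock: 24.3
ee_pos: [609.3, -139.8, 170.7]
orientation: [3.13, 0.254, 0.007]
contact_force: [-0.3, 0.1, 8.1]
finger_gap: 0.004
```

Emit:
servo_tool([
  [0, 0, 1, 0],
  [0, 0, 0, 0],
])

```text
clock: 24.55
ee_pos: [609.5, -139.8, 170.1]
orientation: [3.13, 0.254, 0.008]
contact_force: [-1.1, 1.5, 8.9]
finger_gap: 0.002
```

Emit:
servo_tool([
  [0, 0, 1, 0],
  [0, 0, 0, 0],
])

```text
clock: 24.8
ee_pos: [609.8, -139.9, 169.5]
orientation: [3.129, 0.254, 0.009]
contact_force: [-1.2, 0.3, 11.0]
finger_gap: 0.004
```

The stop is felt: the force rises from 6 to 11 N. I'll retreat upward and cross over to lever_b's side.

Emit:
servo_tool([
  [0, 0, -10, 0],
  [0, 0, -25, 0],
  [0, 0, -30, 0],
  [0, 0, -30, 0],
  [0, 0, -30, 0],
  [0, 0, 0, 0],
])

```text
clock: 25.55
ee_pos: [608.9, -139.9, 294.5]
orientation: [3.129, 0.254, 0.008]
contact_force: [0.0, -0.4, 0.1]
finger_gap: 0.003
```

Emit:
servo_tool([
  [-20, 0, 0, 0],
  [-30, 0, 0, 0],
  [-30, 0, 0, 0],
  [-30, 0, 0, 0],
  [-28, 0, 0, 0],
  [0, 0, 0, 0],
  [0, 0, 0, 0],
])

```text
clock: 26.42
ee_pos: [471.9, -161.6, 291.2]
orientation: [-3.131, -0.254, 0.0]
contact_force: [0.3, 0.4, -0.3]
finger_gap: 0.003
```

Run:
```python
from h import *
st(); f=ctrl.grab_frame("scene"); save(f,"s6"); w=ctrl.grab_frame("wrist"); save(w,"w6")
u,v=proj(f,[530,-153,140])[0].astype(int)
a=cv2.resize(f["img"][v-50:v+70,u-50:u+50,::-1],(500,600),interpolation=cv2.INTER_CUBIC)
b=cv2.resize(w["img"][100:400,245:395,::-1],(300,600))
cv2.imwrite('pics/c7.png',np.hstack([a,b]))
x=np.array([.987,.161]);c=np.array([513.6,-154.9]);M=93.6
def P(r,z): return [*(c+r*x),M+z]
pts={"a pin":P(36,22),"enddown30":P(36+62.3,22-36),"a -20":P(36+67.7,22-24.6),"b end 60up":P(-72,22+62.4),"mouth":P(0,0),"stubtop":P(0,100)}
for k,p in pts.items(): print(k,((proj(f,p)[0]-[u-50,v-50])*5).round(),((proj(w,p)[0]-[245,100])*2+[500,0]).round())
```

```text
26.425 [ 471.9 -161.6  291.2] [[0.987, 0.161, -0.0], [0.161, -0.987, 0.001], [-0.0, -0.001, -1.0]] [ 0.3  0.4 -0.3] [-0.02  0.05 -0.04] 0.003314050523329166 [-0.57 -0.03  1.82  0.    1.35  0.84]
a pin [242. 318.] [652.  76.]
enddown30 [201. 452.] [653. -85.]
a -20 [195. 438.] [ 652. -109.]
b end 60up [308. 105.] [652. 422.]
mouth [270. 320.] [652. 168.]
stubtop [258. 140.] [652. 204.]
```

View pics/c7.png

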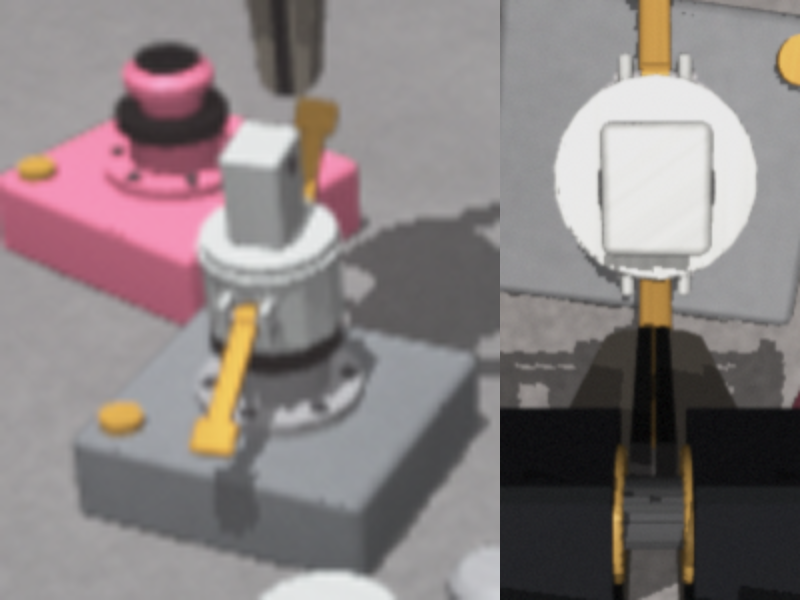

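Lever_a is fully down: its tab is at (213,436), matching the predicted 30° down. Lever_b is still up with its tab at (318,110). Now I'll do lever_b the same way.

Emit:
servo_tool([
  [0, 0, 15, 0],
  [0, 0, 12, 0],
  [0, 0, 5.5, 0],
  [0, 0, 0, 0],
])

```text
clock: 27.02
ee_pos: [471.3, -161.6, 258.9]
orientation: [-3.13, -0.254, 0.002]
contact_force: [-0.7, 0.4, 0.1]
finger_gap: 0.008
```

Emit:
servo_tool([
  [-7.5, 0, 0, 0],
  [-4, 0, 0, 0],
  [-4, 0, 1.5, 0],
  [-4, 0, 1.5, 0],
  [-3.5, 0, 2, 0],
  [-3.5, 0, 2, 0],
  [0, 0, 0, 0],
])

```text
clock: 27.9
ee_pos: [445.5, -166.1, 252.7]
orientation: [3.131, 0.254, 0.001]
contact_force: [2.3, 0.3, 0.8]
finger_gap: 0.004
```

Emit:
servo_tool([
  [-3.5, 0, 3, 0],
  [-3.5, 0, 3, 0],
  [-3, 0, 3, 0],
  [-3, 0, 3, 0],
  [-2.5, 0, 4, 0],
  [-2.5, 0, 4, 0],
  [-2, 0, 3.5, 0],
  [-2, 0, 3.5, 0],
  [0, 0, 0, 0],
])

```text
clock: 29.02
ee_pos: [424.3, -170.0, 226.3]
orientation: [3.13, 0.254, 0.004]
contact_force: [4.0, 1.2, 3.2]
finger_gap: 0.005
```

Emit:
servo_tool([
  [-1.5, 0, 4.5, 0],
  [-1.5, 0, 4.5, 0],
  [-1, 0, 4, 0],
  [-1, 0, 4, 0],
  [-0.5, 0, 4, 0],
  [-0.5, 0, 4, 0],
  [0, 0, 0, 0],
])

```text
clock: 29.9
ee_pos: [417.6, -170.7, 200.4]
orientation: [3.131, 0.254, -0.001]
contact_force: [2.7, -0.0, 4.6]
finger_gap: 0.005
```

Emit:
servo_tool([
  [0, 0, 3.5, 0],
  [0, 0, 3.5, 0],
  [0.5, 0, 3.3, 0],
  [0.5, 0, 3.3, 0],
  [0, 0, 0, 0],
])

```text
clock: 30.52
ee_pos: [418.3, -170.5, 186.8]
orientation: [-3.131, -0.254, 0.002]
contact_force: [1.9, -0.7, 5.3]
finger_gap: 0.005
```

Emit:
servo_tool([
  [0.5, 0, 2.5, 0],
  [0.5, 0, 2.5, 0],
  [0.5, 0, 2, 0],
  [0, 0, 2, 0],
  [0, 0, 0, 0],
])

```text
clock: 31.15
ee_pos: [420.0, -170.3, 178.0]
orientation: [3.131, 0.254, -0.001]
contact_force: [2.1, 0.4, 6.0]
finger_gap: 0.007
```

Emit:
servo_tool([
  [0, 0, 1.5, 0],
  [0, 0, 1.5, 0],
  [0, 0, 1.5, 0],
  [0, 0, 0, 0],
])

```text
clock: 31.65
ee_pos: [420.5, -170.7, 174.5]
orientation: [3.13, 0.254, 0.0]
contact_force: [1.4, 0.5, 12.9]
finger_gap: 0.003
```

Emit:
servo_tool([
  [0, 0, 1, 0],
  [0, 0, 1, 0],
  [0, 0, 0, 0],
])

```text
clock: 32.02
ee_pos: [420.9, -170.9, 173.6]
orientation: [3.13, 0.254, 0.001]
contact_force: [-0.6, 1.9, 19.6]
finger_gap: 0.006
```

Emit:
servo_tool([
  [0, 0, 1, 0],
  [0, 0, 0, 0],
])

```text
clock: 32.28
ee_pos: [421.0, -171.1, 173.1]
orientation: [3.129, 0.254, 0.002]
contact_force: [-2.2, 2.9, 22.9]
finger_gap: 0.004
```

Emit:
servo_tool([
  [0, 0, 1, 0],
  [0, 0, 0, 0],
])

```text
clock: 32.52
ee_pos: [421.2, -171.2, 172.7]
orientation: [3.129, 0.254, 0.002]
contact_force: [-3.8, 3.5, 26.9]
finger_gap: 0.008
```

The stop is firmly felt. I'll back off now and check.

Emit:
servo_tool([
  [0, 0, -5, 0],
  [0, 0, -20, 0],
  [0, 0, -30, 0],
  [0, 0, -30, 0],
  [0, 0, -40, 0],
  [0, 0, -50, 0],
  [0, 0, -50, 0],
  [0, 0, 0, 0],
])

```text
clock: 33.52
ee_pos: [420.2, -170.8, 397.1]
orientation: [3.128, 0.253, 0.002]
contact_force: [0.9, -0.6, 0.2]
finger_gap: 0.005
```

Emit:
servo_tool([
  [20, 40, 0, 0],
  [0, 50, 0, 0],
  [0, 50, 0, 0],
  [0, 40, 0, 0],
  [0, 0, 0, 0],
  [0, 0, 0, 0],
])

```text
clock: 34.28
ee_pos: [468.2, -343.7, 392.3]
orientation: [-3.128, -0.254, 0.005]
contact_force: [0.1, 0.9, 0.1]
finger_gap: 0.006
```

Run:
```python
from h import *
st(); f=ctrl.grab_frame("scene"); save(f,"s7"); w=ctrl.grab_frame("top"); save(w,"t7")
u,v=proj(f,[514,-153,120])[0].astype(int);U,V=proj(w,[514,-153,120])[0].astype(int)
a=cv2.resize(f["img"][v-60:v+60,u-40:u+40,::-1],(400,600),interpolation=cv2.INTER_CUBIC)
b=cv2.resize(w["img"][V-60:V+60,U-40:U+40,::-1],(400,600),interpolation=cv2.INTER_CUBIC)
cv2.imwrite('pics/c8.png',np.hstack([a,b]))
x=np.array([.987,.161]);c=np.array([513.6,-154.9]);M=93.6
def P(r,z): return [*(c+r*x),M+z]
pts={"a tab -30":P(36+55.4,-10),"a tab -20":P(36+60,0),"b tab -30":P(-91.4,-10),"b tab -20":P(-96,0),"b tab 0":P(-100,22),"mouth":P(0,0),"stubtop":P(0,100)}
for k,p in pts.items(): print(k,((proj(f,p)[0]-[u-40,v-60])*5).round(),((proj(w,p)[0]-[U-40,V-60])*5+[400,0]).round())
```

```text
34.275 [ 468.2 -343.7  392.3] [[0.987, 0.161, -0.003], [0.161, -0.987, 0.003], [-0.003, -0.004, -1.0]] [0.1 0.9 0.1] [-0.03 -0.   -0.06] 0.0063369404094959 [-0.84  0.13  1.45 -0.    1.56  0.57]
a tab -30 [135. 462.] [561. 135.]
a tab -20 [130. 449.] [561. 122.]
b tab -30 [259. 273.] [632. 494.]
b tab -20 [261. 252.] [636. 502.]
b tab 0 [262. 212.] [643. 508.]
mouth [200. 344.] [598. 311.]
stubtop [188. 165.] [620. 283.]
```

View pics/c8.png

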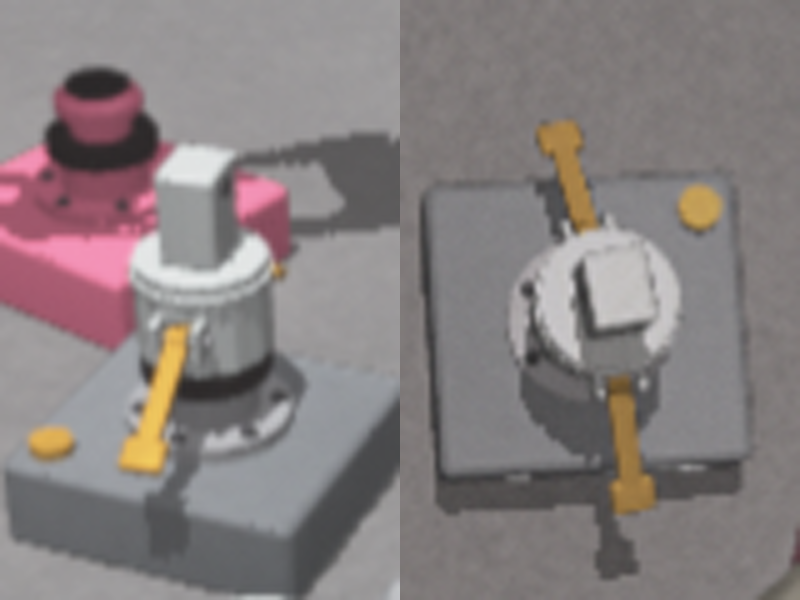

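Lever_b's tab at top (632,494) is exactly where 30° down is predicted. Lever_a's tab agrees in the top view at (559,138), but is a bit high in the scene view. There is time, so I'll press lever_a once more, gently, now that the cap is clamped.

Emit:
servo_tool([
  [34, -36, 0, 0],
  [34, -36, 0, 0],
  [34, -36, 0, 0],
  [34, -36, 0, 0],
  [34, -35, 0, 0],
  [0, 0, 40, 0],
  [0, 0, 50, 0],
  [0, 0, 50, 0],
  [0, 0, 40, 0],
  [0, 0, 10, 0],
  [0, 0, 0, 0],
])

```text
clock: 35.75
ee_pos: [607.9, -140.1, 205.2]
orientation: [3.131, 0.255, 0.0]
contact_force: [-1.0, -0.8, 0.6]
finger_gap: 0.004
```

Emit:
servo_tool([
  [0, 0, 4, 0],
  [0, 0, 4, 0],
  [0, 0, 4, 0],
  [0, 0, 4, 0],
  [0, 0, 0, 0],
])

```text
clock: 36.38
ee_pos: [607.6, -140.5, 187.9]
orientation: [-3.131, -0.254, 0.001]
contact_force: [0.8, -0.6, 0.3]
finger_gap: 0.002
```

Emit:
servo_tool([
  [0, 0, 2, 0],
  [0, 0, 2, 0],
  [0, 0, 2, 0],
  [0, 0, 0, 0],
])

```text
clock: 36.88
ee_pos: [607.7, -140.5, 182.2]
orientation: [-3.131, -0.254, 0.001]
contact_force: [0.3, -0.2, 0.4]
finger_gap: 0.004
```

Emit:
servo_tool([
  [0, 0, 2, 0],
  [0, 0, 2, 0],
  [0, 0, 0, 0],
])

```text
clock: 37.25
ee_pos: [608.0, -140.7, 178.7]
orientation: [3.131, 0.254, 0.001]
contact_force: [0.1, 0.3, 1.6]
finger_gap: 0.004
```

Emit:
servo_tool([
  [0, 0, 1.5, 0],
  [0, 0, 0, 0],
])

```text
clock: 37.5
ee_pos: [608.1, -140.7, 177.3]
orientation: [3.131, 0.254, 0.001]
contact_force: [0.0, -0.2, 1.8]
finger_gap: 0.004
```

Emit:
servo_tool([
  [0, 0, 1.5, 0],
  [0, 0, 0, 0],
])

```text
clock: 37.75
ee_pos: [608.0, -140.7, 175.7]
orientation: [3.131, 0.254, 0.001]
contact_force: [-0.6, -0.7, 3.5]
finger_gap: 0.003
```

Emit:
servo_tool([
  [0, 0, 1.5, 0],
  [0, 0, 0, 0],
])

```text
clock: 38.0
ee_pos: [608.1, -140.7, 174.4]
orientation: [3.131, 0.254, 0.001]
contact_force: [-0.2, 0.1, 5.2]
finger_gap: 0.002
```

Emit:
servo_tool([
  [0, 0, 1.5, 0],
  [0, 0, 0, 0],
])

```text
clock: 38.25
ee_pos: [608.3, -140.8, 173.3]
orientation: [3.131, 0.254, 0.002]
contact_force: [1.0, -0.2, 6.2]
finger_gap: 0.006
```

Emit:
servo_tool([
  [0, 0, 1.5, 0],
  [0, 0, 0, 0],
])

```text
clock: 38.5
ee_pos: [608.5, -140.9, 172.1]
orientation: [3.13, 0.254, 0.003]
contact_force: [-0.0, 0.1, 6.4]
finger_gap: 0.004
```

Emit:
servo_tool([
  [0, 0, 1, 0],
  [0, 0, 0, 0],
])

```text
clock: 38.75
ee_pos: [608.6, -140.9, 171.3]
orientation: [3.13, 0.254, 0.003]
contact_force: [-0.4, 0.3, 8.3]
finger_gap: 0.006
```

Emit:
servo_tool([
  [0, 0, 1.5, 0],
  [0, 0, 0, 0],
])

```text
clock: 39.0
ee_pos: [608.9, -141.0, 170.3]
orientation: [3.13, 0.254, 0.004]
contact_force: [-0.9, 0.6, 9.6]
finger_gap: 0.006
```

Emit:
servo_tool([
  [0, 0, 1.5, 0],
  [0, 0, 0, 0],
])

```text
clock: 39.25
ee_pos: [609.3, -141.1, 169.6]
orientation: [3.129, 0.254, 0.006]
contact_force: [-0.7, 0.7, 12.4]
finger_gap: 0.007
```

Emit:
servo_tool([
  [0, 0, 1.5, 0],
  [0, 0, 0, 0],
])

```text
clock: 39.5
ee_pos: [609.7, -141.2, 168.8]
orientation: [3.129, 0.254, 0.008]
contact_force: [-1.5, 0.3, 15.5]
finger_gap: 0.005
```

Emit:
servo_tool([
  [0, 0, -5, 0],
  [0, 0, -25, 0],
  [0, 0, -40, 0],
  [0, 0, -50, 0],
  [0, 0, -50, 0],
  [0, 0, -50, 0],
  [-20, 50, 0, 0],
  [-20, 50, 0, 0],
  [-20, 50, 0, 0],
  [-20, 50, 0, 0],
  [0, 0, 0, 0],
  [0, 0, 0, 0],
])

```text
clock: 41.0
ee_pos: [561.0, -350.3, 384.4]
orientation: [-3.129, -0.254, 0.002]
contact_force: [0.2, 0.6, -0.2]
finger_gap: 0.008
```

Run:
```python
from h import *
st(); f=ctrl.grab_frame("scene"); save(f,"s8"); w=ctrl.grab_frame("top"); save(w,"t8")
x=np.array([.987,.161]);n=np.array([-x[1],x[0]]);c=np.array([513.6,-154.9]);M=93.6
out=[]
for F,W in((f,40),(w,40)):
    U,V=proj(F,[514,-153,120])[0].astype(int)
    a=cv2.resize(F["img"][V-60:V+60,U-W:U+W,::-1],(400,600),interpolation=cv2.INTER_CUBIC)
    def pl(pts,col):
        q=(proj(F,pts)-[U-W,V-60]+.5)*5-.5; cv2.polylines(a,[q.astype(np.int32)],True,col,1)
    P=lambda r,s,z:[*(c+r*x+s*n),M+z]
    pl([P(i,j,100) for i,j in((18,15),(18,-15),(-18,-15),(-18,15))],(255,0,255))
    t=np.linspace(0,2*np.pi,60)
    pl([P(33*np.cos(k),33*np.sin(k),50) for k in t],(0,0,255))
    pl([P(33*np.cos(k),33*np.sin(k),0) for k in t],(0,255,255))
    for sg in(1,-1):
        for th,col in((-30,(0,255,0)),(-20,(255,255,0))):
            th=np.radians(th)
            pl([P(sg*(36+s*np.cos(th)-3.75*np.sin(th)),j,22+s*np.sin(th)+3.75*np.cos(th)) for s,j in((55,11),(73,11),(73,-11),(55,-11))],col)
    out.append(a)
cv2.imwrite('pics/c9.png',np.hstack(out))
d=np.abs(f["img"].astype(int)-load("s7")["img"]).sum(2)>60
ys,xs=np.where(d[200:300,225:310]); print(len(ys))
```

```text
41.0 [ 561.  -350.3  384.4] [[0.987, 0.161, -0.001], [0.161, -0.987, 0.002], [-0.001, -0.002, -1.0]] [ 0.2  0.6 -0.2] [ 0.06  0.03 -0.04] 0.007693928519696737 [-0.74  0.35  1.21  0.    1.58  0.67]
1074
```

View pics/c9.png

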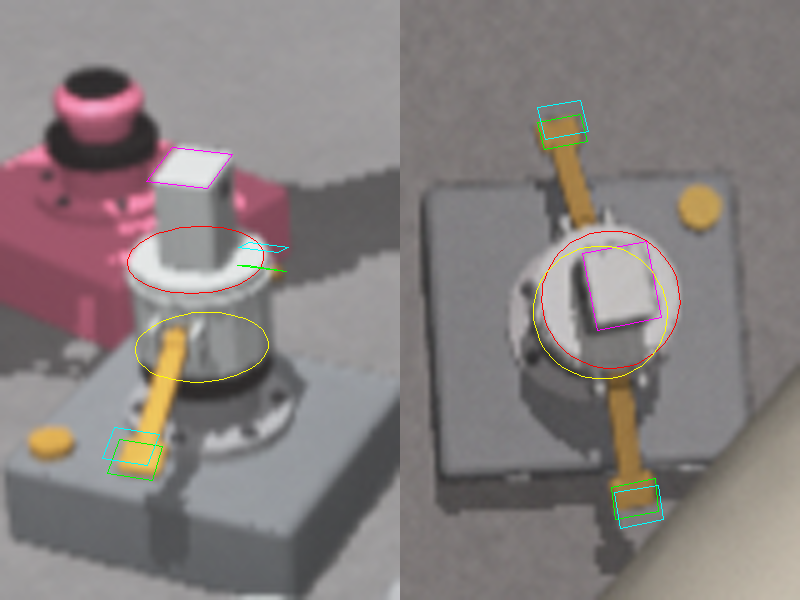

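The final picture shows both lever tabs on the outlines predicted for 30° down: (562,132) and (635,498) in the top view. The stub and skirt also match an upright, centred cap. Handing in.

```bash
python3 -c "
from h import *
print(ctrl.job_done()); st()"
```

```text
the job is handed in; nothing more can be done
None
the job is handed in; nothing more can be done
```

The aluminium cap is on the grey tank's adaptor with both cam levers down. The job was handed in at about 41 s of the 72 s limit, and no verdict was reported.

**What I did:** I took the cap by its stub and lowered it, trimming sideways by force. I then pushed until the gasket was felt, at about 25 N on the wrist and about 29 N on the tank including the cap's weight. After releasing it, I swung lever_a fully down, then lever_b. The peak force on a lever was about 27 N (on lever_b, limit 30 N). At the end I pressed lever_a once more, gently, to 15 N.

**Last checks:**
- **Levers:** in the top view both tabs lie on the outlines predicted for 30° below level, and a firm stop was felt on each.
- **Cap:** it looks upright and centred. The cap hub is about 119 mm above the lid, against a limit of 127 mm.
- **Robot:** the gripper is well clear of everything and its force reads about zero. I moved nothing else on the bench.

**What was less clear:**
- **Scene view:** it disagreed with the model by 1 to 2 pixels, about the same as when the cap was still in the gripper, so I put it down to calibration.
- **Lever_a's end:** it gave way springily by several mm before its stop, which I read as the cap rocking slightly on the gasket.
- **Collar travel:** I did not measure it directly. It is inferred at about 12 mm from the force and height readings.

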